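Set the depth stop of the vial capping press with a setting gauge

ROBOT

A 7-joint arm with a two-finger parallel gripper is mounted at the origin on a cart in front of the work surface, level with it; the furniture and walls round the work are solid. World frame = base frame: x ahead of the robot, y to its left, z up, the work surface at z = 0. Lengths are in m, angles in rad, forces in N, time in s.
With the tool pointing down it reaches from about 0.425 to 0.925 m from the base axis. Payload 6.8 kg.
Tool frame: the origin (TCP) lies midway between the tips of the shut fingers; the grasp point (between the pads) lies bot.grip_point_offset behind it (bot.grip_point_offset is the distance from the TCP to the grasp point, in m); z points along the fingers, y is the line along which they close (so a half turn about z gives the same grasp; the last joint's range is limited). The gripper opens to 85 mm and grips with 20 to 120 N. Pads are 22 mm wide; open, the fingers measure 114 mm over their backs; the gripper's body (76 mm by 85 mm) begins 54 mm behind the grasp point. The pads swing forward as they close: fully open they stand 13 mm farther back than shut.
Start: joints at [1.129, 0.477, 0.022, 1.555, -0.011, 1.109, -0.083], TCP at [0.221, -0.638, 0.231] pointing down, gripper open.
Joint ranges: [-2.96, 2.96], [-0.34, 2.1], [-1.41, 1.46], [0.24, 2.44], [-1.37, 4.51], [0.17, 1.92], [-2.96, 2.96]. Speed limits (rad/s): [2.39, 2.39, 3.14, 3.14, 3.14, 3.14, 3.14].

INTERFACE

Orientations are given as a unit quaternion [w, x, y, z].
In Python, from station import get_obs, cams, job, bot gives the robot as it stands.
- The arm moves only by the tool arm_command, never from a script. Its argument "rows" is a list that holds one entry, the list of rows, each a list of 5 numbers: the finger opening in mm, from 0 to 85.4, then the shift along the world's x, y, z in units of 60 mm (1.0 is 60 mm), then the turn about the world's z in units of 0.08 rad (1.0 is 0.08 rad). In form: [[[grip, x, y, z, turn], ...]]. A call has exactly 10 rows; each row shifts and turns the commanded pose from where the row before left it; what a row does not reach is not made up. A row lasts 1/8 s, in which the tool goes at most 62.5 mm and 10.7 degrees, less where a joint would pass 70% of its speed; a pose out of reach is approached as far as the arm can. A call with a number of a shift or a turn outside -1 to 1 is refused whole. A call with a gripper value outside its range is refused whole. The fingers move at their own pace and stop on an object; "newtons" is the grip in N (left out, the last holds). Time passes only in rows, so rows that do not move let the fingers close, or fill a call up. It gives the time, the measured TCP pose, the force, the opening and the grip force at its end, in the units of the state.
- get_obs(): the state, without advancing time (a new reading comes with each control period).
- cams.read_camera(name): name is "side" or "top"; returns the picture (480x640x3 uint8, red, green, blue); there is no depth.
- cams.camera_params(name): a dict with "K" (3x3 intrinsics, pixels), "extrinsics" (4x4, takes a point from camera to world coordinates). Camera axes: x right, y down, z forward; pixel columns grow to the right and rows downward; lengths in m; the calibration is good to about 2 mm. A picture is of the moment at which its call begins. camera_params takes no time and is no camera call.
- job.hand_in(): hands the job in; it is judged then, once.
The state is a dict: "t": time; "q": joint angles; "joint_vel": joint speeds; "joint_torque": joint torques, N m; "eef_pos": TCP position; "tool_rot": TCP orientation; "contact_force": force on the tool from outside, world axes, zero at the start; "torque": the same for the moment, N m; "gripper_width": opening from 0.0 (shut) to 1.0 (fully open); "grasp_force": force on a finger pad.
Only numpy, scipy, OpenCV 4.12 (cv2) and the standard library are available. Lean on these libraries where they do the work, as an engineer would, in place of code of your own. Each camera call takes 0.05 s, during which the arm holds its last target. There are 200 camera calls.

TASK

Set the depth stop of the capping press: slip the thicker of the two forked setting gauges around the threaded stop rod, under the knurled collar, until it sits flat on the pad and fully home. Spin the collar clockwise down the rod until it just bears on the gauge - lightly nipped, never screwed down hard. Then draw the gauge straight out, lay it flat on the table clear of the press and let go, leaving the collar at the height the gauge gave it and everything else undisturbed.

Things in the scene. Friction and masses are not known exactly. Their poses are not given: they have to be found in the camera images.
- press: Vial capping press, fixed to the table: grey base 187 x 104 mm, 16 mm high. Origin on the table under the axis of its upright 16 mm threaded stop rod (top 101 mm above the table); z up, x from the rod back towards the column, y left. Gauges come in from the -x side. Column, 25 mm thick and 216 mm high, 115 mm behind the rod; its arm is swung aside to the right. A low vial nest in between.
- pad_face (a point): Point where the rod axis meets the flat steel stop pad, 24 mm above the table; axes as the press. The pad reaches 44 mm in front of the rod axis and 28 mm behind it. Ribs 5 mm high stand along its sides, 44 mm apart, flared outward at the front: a gauge (40 mm wide) set down on the front of the pad slides in along +x between them.
- collar_face (a point): Centre of the collar's underside (a 31 mm urethane cushion ring; z up), 21.9 to 24.4 mm above the pad at the start. Right-hand quick thread, 12 mm a turn: clockwise from above lowers it; it stays where left. Turning takes about 0.06 N m. Once it bears on the gauge the force grows some 30 N per rad of turn; at 5 N the moment is 0.02 to 0.03 N m up. 2 to 10 N is a light nip, over 15 N is hard.
- collar_head (a point): Middle of the collar's knurled head, on the rod axis, 24 mm above collar_face. The head is 43 mm across and 24 mm high (12 mm up and down from here); grip it by its sides. Below it is a plain shank 32 mm across and 12 mm high. The rod sticks out 17 to 22 mm above the head.
- gauge: Thick setting gauge: loose steel fork, 20 mm thick, 0.16 kg, with a black handle. Origin on its underside at the point that is on the rod axis when it is home; z up as it lies, x towards the open end of the fork. Fork 40 mm wide, legs to x = +24 mm, slot 19 mm wide, slot bottom at x = -9.5 mm. Home on the pad it lies flat by itself, its handle overhanging the press base.
- gauge_handle (a point): Grip point of the thick gauge's handle, 90 mm along -x from its origin, 8 mm above its underside; axes as the gauge. The handle is straight, 20 mm wide, from 1 to 15 mm above the underside, and reaches 26 mm farther out and 50 mm inward from here. Grip it across its width (y).
- thin_gauge: The thin setting gauge, same outline as the thick one but 12 mm thick (handle 9 mm thick); same axes. Not used; leave it.
- vial_a: Glass vial, 20 mm across, 46 mm high, standing to the left of the press; origin at its foot. Leave it.
- vial_b: Another such vial behind vial_a. Leave it.
- vial_c: Another such vial, behind the gauges. Leave it.
- stapler: Stapler, 36 x 133 x 45 mm, lying left of the gauges; origin at its underside. Leave it.
- marker: Felt marker, 136 mm long, 17 mm thick, left of the stapler. Leave it.
- clip: Black fold-back clip, 41 x 33 x 42 mm, behind the gauges. Leave it.

How it is judged:
By the outcome, as a careful person would: the job done as asked, in the order asked, and still so for the second after the job is handed in, with the robot touching nothing.
It also fails if it takes over 72 s, if anything falls off the work surface, if the arm or the gripper's body presses on something with over 40 N, if the wrist force passes 120 N, or if a joint passes its speed limit or range.

## Working session

There is one attempt and no reset: what is moved stays moved. The work goes in short steps, Python scripts to look and compute and a tool call to move; the robot and the scene stay as the last step left them, time stands still between calls to the robot, and variables do not carry over. Pictures are saved under pics/ and viewed, at most 10 in all, crops included, and the job is handed in when it is done.

Besides the shell and the picture viewer there is one more tool, called after "Call:" by a JSON object that holds its "method" and its "body", one argument or row to a line. arm_command: Moves the arm, as the interface text tells. Its arguments: {"type":"object","properties":{"rows":{"type":"array"},"newtons":{"type":"number"}},"required":["rows"]}

```bash
mkdir -p pics; python3 - <<'E'
from station import get_obs, cams, job, bot
import cv2
for n in("side","top"):
    im=cams.read_camera(n); cv2.imwrite(f"pics/{n}0.png",im[:,:,::-1])
    p=cams.camera_params(n); print(n,p["K"],p["extrinsics"])
o=get_obs(); print(o, bot.grip_point_offset)
E
```

```text
side [[604.57805043   0.         312.24740892]
 [  0.         604.57805043 244.93893445]
 [  0.           0.           1.        ]] [[ 0.95882416 -0.14210307  0.24589214  0.28041821]
 [-0.28326007 -0.54098432  0.79189626 -0.83578932]
 [ 0.0204929  -0.8289407  -0.55896097  0.67216158]
 [ 0.          0.          0.          1.        ]]
top [[446.53714775   0.         319.66613003]
 [  0.         446.53714775 239.17523441]
 [  0.           0.           1.        ]] [[ 0.02093584 -0.98781615  0.15421073  0.34691277]
 [-0.99977608 -0.02021011  0.00627241  0.00131966]
 [-0.00307937 -0.15430751 -0.98801807  1.08414248]
 [ 0.          0.          0.          1.        ]]
{'t': 0.1, 'q': array([ 1.12893562,  0.47775016,  0.02234012,  1.55634016, -0.01146927,
        1.10929618, -0.08310537]), 'joint_vel': array([ 1.35927943e-03, -1.77883321e-03, -8.27563036e-04, -2.36375306e-03,
       -7.35639624e-05, -1.20208633e-03,  1.40590957e-03]), 'joint_torque': array([ 4.31162131e-03, -5.97762251e+01,  1.61355950e+00, -2.81956530e+01,
        1.27906716e-02,  5.02410752e-03,  4.70422617e-05]), 'eef_pos': array([ 0.2209388 , -0.63725806,  0.23040619]), 'tool_rot': array([-8.05676707e-04,  9.86104864e-01,  1.66121952e-01, -2.10919641e-04]), 'contact_force': array([ 0.58897102, -0.45419001,  1.17737148]), 'torque': array([-0.01342606, -0.0292595 ,  0.00226328]), 'grasp_force': 0.0, 'gripper_width': 1.0040647684457464} 0.0187
```

View pics/side0.png

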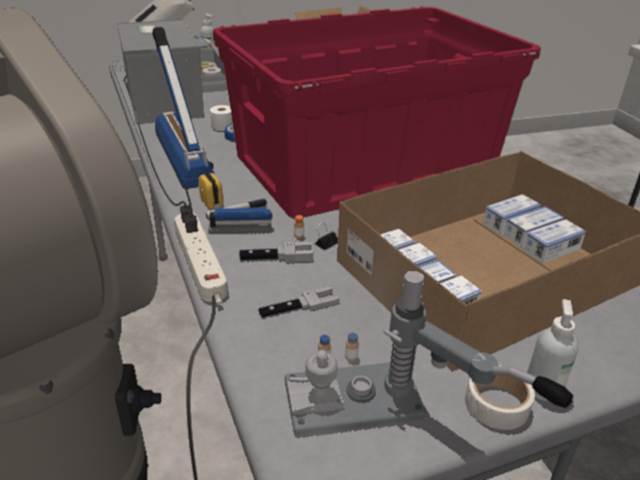

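View pics/top0.png

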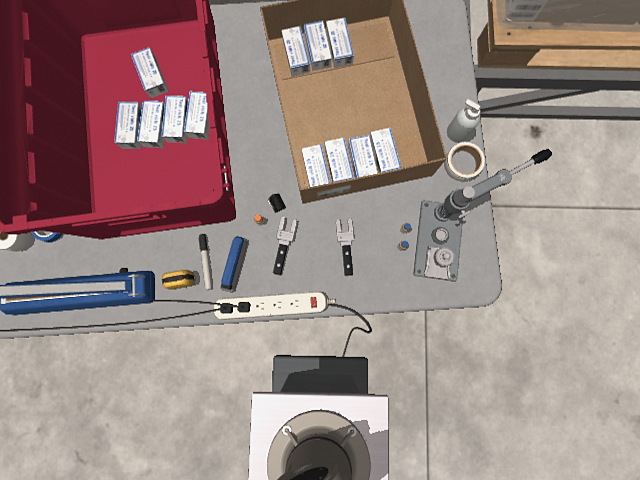

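The side view shows the press at about (355,390), with gauges at (300,300) and (275,253). The top view shows the gauges at (345,245) and (285,245), the collar at (443,258) and the column at (455,205). Next I'll zoom in to tell thick from thin.

```bash
python3 - <<'E'
import cv2, numpy as np
s=cv2.imread("pics/side0.png"); t=cv2.imread("pics/top0.png")
f=lambda im,x,y,w,h,k: cv2.resize(im[y:y+h,x:x+w],None,fx=k,fy=k,interpolation=cv2.INTER_CUBIC)
a=f(s,230,230,120,95,5)[:300*2-125]; 
c=f(t,265,190,200,95,4)
b=f(s,280,330,150,105,4)
cv2.imwrite("pics/c1.png",a); cv2.imwrite("pics/c2.png",c); cv2.imwrite("pics/c3.png",b)
E
```

```text
(no output)
```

View pics/c1.png

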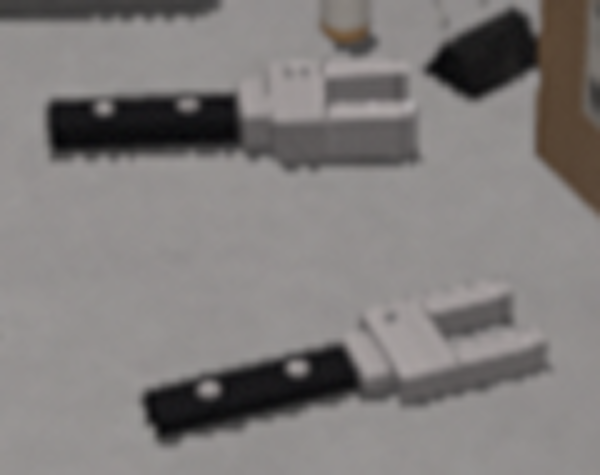

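View pics/c2.png

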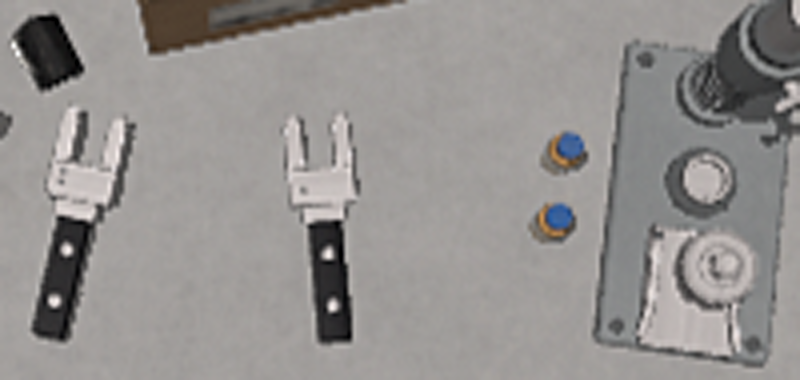

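View pics/c3.png

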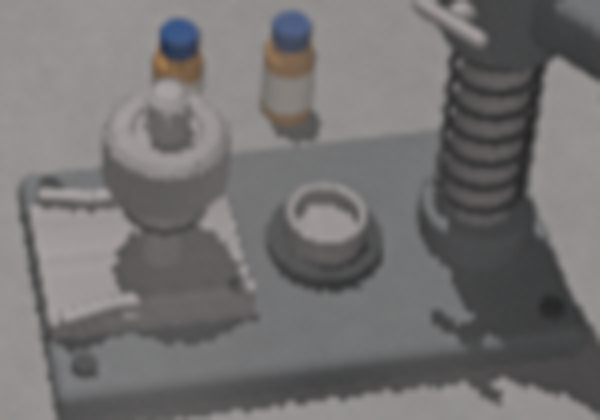

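The far gauge (left in the top view, two dots, taller side face) is the thick one. Now I'll measure it and the press.

```bash
cat > h.py <<'E'
import numpy as np, cv2
from station import get_obs, cams, job, bot
P={n:cams.camera_params(n) for n in("side","top")}
def ray(n,uv):
    K,E=np.array(P[n]["K"]),np.array(P[n]["extrinsics"])
    d=E[:3,:3]@np.linalg.solve(K,[uv[0],uv[1],1]); return E[:3,3],d
def onz(n,uv,z):
    o,d=ray(n,uv); return o+d*(z-o[2])/d[2]
def tri(a,b):
    (o1,d1),(o2,d2)=ray("side",a),ray("top",b)
    s=np.linalg.lstsq(np.c_[d1,-d2],o2-o1,rcond=None)[0]
    p,q=o1+s[0]*d1,o2+s[1]*d2; return (p+q)/2,np.linalg.norm(p-q)
def snap(name,file):
    im=cams.read_camera(name)[:,:,::-1].copy(); cv2.imwrite("pics/"+file,im); return im
def proj(n,p):
    K,E=np.array(P[n]["K"]),np.array(P[n]["extrinsics"])
    c=K@(E[:3,:3].T@(np.array(p)-E[:3,3])); return c[:2]/c[2]
E
python3 - <<'E'
from h import *
np.set_printoptions(precision=4,suppress=True)
def handle(f,n,x,y,w,h):
    im=cv2.imread(f)[y:y+h,x:x+w]; m=(im.max(2)<70).astype(np.uint8)
    m=cv2.morphologyEx(m,cv2.MORPH_CLOSE,np.ones((5,5)))
    c=max(cv2.findContours(m,0,2)[0],key=cv2.contourArea)
    b=cv2.boxPoints(cv2.minAreaRect(c))+[x,y]
    return np.array([onz(n,p,.015 if n=="top" else .008)[:2] for p in b])
for n,r in(("top",(268,240,25,40)),("side",(235,245,45,20))):
    b=handle(f"pics/{n}0.png",n,*r); print(n,b.tolist(),b.mean(0))
T=lambda x,y:(265+(x-1.5)/4,190+(y-1.5)/4)
S=lambda x,y:(280+(x-1.5)/4,330+(y-1.5)/4)
print("rivets",[onz("top",T(*p),.0155)[:2] for p in((67,249),(54,300))])
print("tips",[onz("top",T(*p),.02)[:2] for p in((75,108),(122,118))])
B=[onz("top",T(*p),.016)[:2] for p in((628,42),(597,340),(768,364))]; print("base",B)
e=B[0]-B[1]; f=B[1]-B[2]; print(np.linalg.norm(e),np.linalg.norm(f),np.arctan2(e[1],e[0]),np.arctan2(-f[0],f[1]))
print("rod",tri(S(168,92),T(726,264)),onz("top",T(726,264),.101),onz("side",S(168,92),.101))
print("head",onz("top",T(717,270),.083), onz("side",S(167,150),.07))
print("vials",onz("top",T(570,147),.046),onz("top",T(557,217),.046))
E
```

```text
top [[0.4301341776896027, 0.11878073087329584], [0.5022006292290233, 0.10584648988972437], [0.4978612911876446, 0.08388568256826598], [0.42589234546939847, 0.09703433965902966]] [0.464  0.1014]
side [[0.4318728816495801, 0.12386871279470846], [0.5061378490253463, 0.1091139733820059], [0.49843744160130254, 0.07501947261637543], [0.4260306830895697, 0.08959955493848148]] [0.4656 0.0994]
rivets [array([0.4808, 0.0998]), array([0.4498, 0.1066])]
tips [array([0.5667, 0.0975]), array([0.5611, 0.0687])]
base [array([ 0.6157, -0.2399]), array([ 0.4325, -0.2188]), array([ 0.4203, -0.3205])]
0.18437418809085263 0.10240148075576916 -0.11475062469318449 -0.11941453679371011
rod (array([ 0.4707, -0.2741,  0.0982]), np.float64(0.0021512261037533367)) [ 0.4692 -0.2731  0.101 ] [ 0.4708 -0.2769  0.101 ]
head [ 0.468 -0.273  0.083] [ 0.4725 -0.2733  0.07  ]
vials [ 0.5438 -0.198   0.046 ] [ 0.5018 -0.19    0.046 ]
```

Call:
{"method": "arm_command", "body": {
  "rows": [
    [[85, 0.26, 0.79, 0, -0.4], [85, 0.26, 0.79, 0, -0.4], [85, 0.26, 0.79, 0, -0.4], [85, 0.26, 0.79, 0, -0.4], [85, 0.26, 0.79, 0, -0.4], [85, 0.36, 0.72, 0, -0.4], [85, 0.36, 0.72, 0, -0.4], [85, 0.36, 0.72, 0, -0.4], [85, 0.36, 0.72, 0, -0.4], [85, 0.36, 0.72, 0, -0.4]]
  ]
}}

```text
t: 1.35
eef_pos: [0.4074, -0.1833, 0.2312]
tool_rot: [0.0, 1.0, 0.006, -0.0]
contact_force: [1.2, 0.0, 0.3]
gripper_width: 0.995
grasp_force: 0.0
```

Call:
{"method": "arm_command", "body": {
  "rows": [
    [[85, 0.137, 0.68, -0.1, -0.365], [85, 0.137, 0.68, -0.1, -0.365], [85, 0.137, 0.68, -0.1, -0.365], [85, 0.137, 0.68, -0.1, -0.365], [85, 0.137, 0.68, -0.1, -0.365], [85, 0.137, 0.68, -0.1, -0.365], [60, 0.137, 0.68, -0.1, -0.365], [60, 0, 0, -0.38, 0], [60, 0, 0, -0.38, 0], [60, 0, 0, -0.38, 0]]
  ]
}}

```text
t: 2.6
eef_pos: [0.4644, 0.1009, 0.12]
tool_rot: [0.0, 0.995, -0.095, -0.0]
contact_force: [-0.1, -0.5, 0.3]
gripper_width: 0.702
grasp_force: 0.0
```

Call:
{"method": "arm_command", "body": {
  "rows": [
    [[60, 0, 0, -0.3, 0], [60, 0, 0, -0.3, 0], [60, 0, 0, -0.3, 0], [60, 0, 0, -0.3, 0], [60, 0, 0, -0.3, 0], [60, 0, 0, -0.3, 0], [60, 0, 0, -0.16, 0], [60, 0, 0, 0, 0], [60, 0, 0, 0, 0], [40, 0, 0, 0, 0]]
  ],
  "newtons": 40
}}

```text
t: 3.85
eef_pos: [0.4652, 0.1009, 0.0039]
tool_rot: [-0.0, 0.995, -0.095, 0.001]
contact_force: [-0.3, 1.2, 0.1]
gripper_width: 0.505
grasp_force: 0.0
```

```bash
python3 - <<'E'
from h import *
a=snap("top","t1.png")[190:290,230:330]; b=snap("side","s1.png")[200:320,220:360]
f=lambda i,h:cv2.resize(i,(int(i.shape[1]*h/i.shape[0]),h),interpolation=cv2.INTER_CUBIC)
cv2.imwrite("pics/m1.png",np.hstack([f(a,350),f(b,350)]))
E
```

```text
(no output)
```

View pics/m1.png

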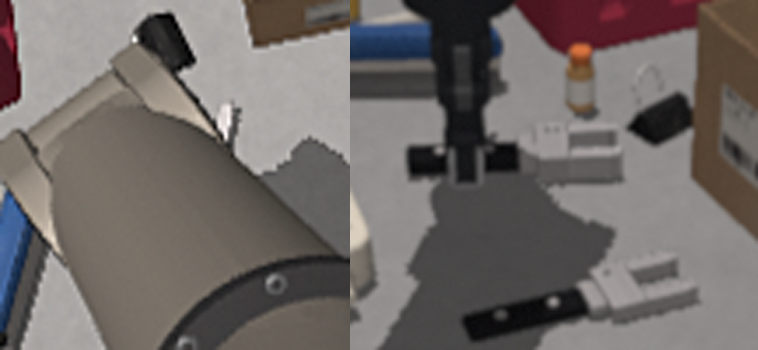

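The fingers straddle the thick gauge's handle near its middle (finger at (465,165) in the crop, handle from 408 to 520). I'll close and lift.

Call:
{"method": "arm_command", "body": {
  "rows": [
    [[15, 0, 0, -0.02, 0], [15, 0, 0, 0, 0], [15, 0, 0, 0, 0], [15, 0, 0, 0, 0], [15, 0, 0, 0, 0], [15, 0, 0, 0, 0], [15, 0, 0, 0.1, 0], [15, 0, 0, 0.4, 0], [15, 0, 0, 0.5, 0], [15, 0, 0, 0.5, 0]]
  ],
  "newtons": 60
}}

```text
t: 5.2
eef_pos: [0.4638, 0.1007, 0.0928]
tool_rot: [0.0, 0.995, -0.095, -0.001]
contact_force: [0.5, -0.4, -1.2]
gripper_width: 0.213
grasp_force: 60.0
```

```bash
python3 - <<'E'
from h import *
o=get_obs(); print(o["eef_pos"],o["tool_rot"],o["gripper_width"],o["grasp_force"],o["contact_force"],o["torque"])
E
```

```text
[0.46378932 0.1006601  0.09275631] [ 2.38464123e-04  9.95471591e-01 -9.50555439e-02 -8.35990789e-04] 0.21298491958573426 60.0226092338562 [ 0.51478904 -0.44896055 -1.20993436] [ 0.02912105  0.05623996 -0.04518168]
```

Call:
{"method": "arm_command", "body": {
  "rows": [
    [[15, -0.08, -0.75, 0.175, 0.1], [15, -0.08, -0.75, 0.175, 0.1], [15, -0.08, -0.75, 0.175, 0.1], [15, -0.08, -0.75, 0.175, 0.1], [15, -0.33, -0.75, 0, 0.1], [15, -0.33, -0.75, 0, 0.1], [15, -0.36, -0.5, 0, 0.1], [15, -0.36, -0.5, 0, 0.1], [15, -0.36, -0.5, 0, 0.1], [15, 0, 0, 0, 0]]
  ]
}}

```text
t: 6.45
eef_pos: [0.3385, -0.2608, 0.1338]
tool_rot: [-0.0, 0.998, -0.062, -0.001]
contact_force: [0.5, 0.2, -2.6]
gripper_width: 0.214
grasp_force: 60.0
```

```bash
python3 - <<'E'
from h import *
o=get_obs(); print(o["eef_pos"],o["tool_rot"],o["contact_force"],o["torque"])
b=snap("side","s2.png")[270:430,230:430]
a=snap("top","t2.png")[190:300,380:500]
f=lambda i,h:cv2.resize(i,(int(i.shape[1]*h/i.shape[0]),h),interpolation=cv2.INTER_CUBIC)
cv2.imwrite("pics/m2.png",np.hstack([f(a,340),f(b,340)]))
E
```

```text
[ 0.33850663 -0.26083109  0.13381643] [-2.33761925e-05  9.98088242e-01 -6.17964894e-02 -1.02651154e-03] [ 0.5440151   0.199372   -2.61837571] [ 0.06527667  0.12166556 -0.02787811]
```

View pics/m2.png

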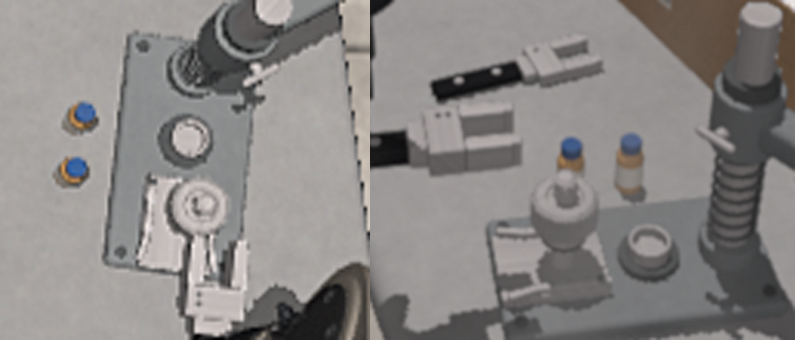

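```bash
python3 - <<'E'
from h import *
np.set_printoptions(precision=4,suppress=True)
k=110/340; T=lambda x,y:(380+x*k-.35,190+y*k-.35)
R=onz("top",T(203,205),.101)[:2]; H=onz("top",T(200,207),.083)[:2]; print("rod",R,H)
ax=np.array([np.cos(.117),-np.sin(.117)]); ay=np.array([-ax[1],ax[0]])
for n,p in dict(rtip=(241,242),bodyL=(188,288),bodyR=(245,290),bodyLb=(186,318),bodyRb=(243,320)).items():
    w=onz("top",T(*p),.151)[:2]-R; print(n,w@ax,w@ay)
E
```

```text
rod [ 0.4684 -0.2713] [ 0.4691 -0.2741]
rtip -0.02934077770891697 -0.014786935766276307
bodyL -0.065183372557517 0.017730414309145515
bodyR -0.06125537924139199 -0.020376406211362354
bodyLb -0.08536550400942201 0.01712825569090721
bodyRb -0.08144354229394203 -0.020851681804185607
```

Call:
{"method": "arm_command", "body": {
  "rows": [
    [[15, 0, 0.03, -0.3, 0.08], [15, 0, 0, -0.3, 0], [15, 0, 0, -0.3, 0], [15, 0, 0, -0.3, 0], [15, 0, 0, -0.25, 0], [15, 0, 0, -0.1, 0], [15, 0, 0, 0, 0], [15, 0, 0, 0, 0], [15, 0, 0, 0, 0], [15, 0, 0, 0, 0]]
  ]
}}

```text
t: 7.8
eef_pos: [0.3413, -0.2576, 0.0414]
tool_rot: [0.0, 0.998, -0.056, 0.0]
contact_force: [-0.9, 0.9, -1.0]
gripper_width: 0.212
grasp_force: 60.0
```

```bash
python3 - <<'E'
from h import *
o=get_obs(); print(o["eef_pos"],o["tool_rot"],o["contact_force"],o["torque"])
b=snap("side","s3.png")[350:430,270:370]
a=snap("top","t3.png")[235:300,405:480]
f=lambda i,h:cv2.resize(i,(int(i.shape[1]*h/i.shape[0]),h),interpolation=cv2.INTER_CUBIC)
cv2.imwrite("pics/m3.png",np.hstack([f(a,325),f(b,325)])); print(a.shape,b.shape)
E
```

```text
[ 0.34127938 -0.25755462  0.04144454] [ 2.28041460e-04  9.98421941e-01 -5.61558167e-02  3.17205575e-04] [-0.92312539  0.85355415 -1.01254148] [ 0.06091661  0.11784008 -0.03210014]
(65, 75, 3) (80, 100, 3)
```

View pics/m3.png

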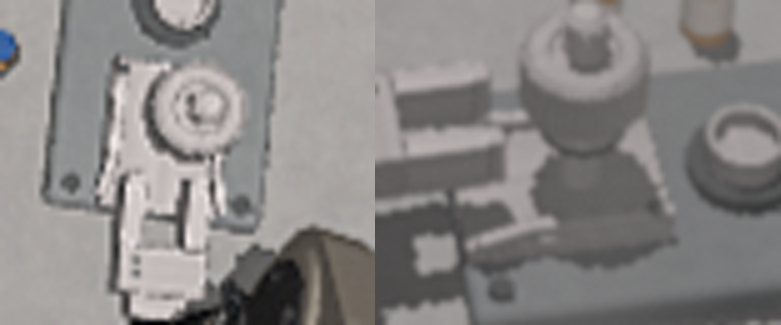

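```bash
python3 - <<'E'
from h import *
np.set_printoptions(precision=4,suppress=True)
T=lambda x,y:(405+x/5-.4,235+y/5-.4)
R=onz("top",T(205,107),.101)[:2]; print("rod",R, onz("top",T(193,110),.07)[:2])
R=np.array([.4695,-.2742])
ax=np.array([np.cos(.117),-np.sin(.117)]); ay=np.array([-ax[1],ax[0]])
for n,p,z in (("Lo",(121,185),.0588),("Ro",(208,187),.0588),("Li",(146,187),.0588),("Ri",(181,188),.0588),("Ltip",(134,174),.0588),("Rtip",(194,178),.0588),("bodyL",(121,265),.0588),("bodyR",(209,268),.0588),("ribL",(110,150),.029),("ribR",(217,160),.029),("ribLb",(117,75),.029),("padFL",(100,207),.024)):
    w=onz("top",T(*p),z)[:2]-R; print(n,w@ax,w@ay)
S=lambda x,y:(270+(x-375)*80/325-.35,350+y*80/325-.35)
R=onz("side",S(587,12),.101)[:2];print("rodS",R)
for n,p,z in (("Ltip",(482,72),.0588),("Rtip",(500,135),.0588)):
    w=onz("side",S(*p),z)[:2]-R; print(n,w@ax,w@ay)
E
```

```text
rod [ 0.4684 -0.2719] [ 0.4707 -0.275 ]
Lo -0.036033286105186156 0.025872861556064285
Ro -0.031470042311542705 -0.013756288688717479
Li -0.035374023882397534 0.014418592196231681
Ri -0.03362776600947585 -0.0015313108707691835
Ltip -0.030176322399824707 0.020465920415611096
Rtip -0.02822908197604327 -0.007000822647026206
bodyL -0.07244154890744739 0.0222099161489168
bodyR -0.06828414732304347 -0.017695110655186266
ribL -0.016799639714401463 0.025908297555602467
ribR -0.014583335824260264 -0.02470419833959076
ribLb 0.0193297042005309 0.026224903385030605
padFL -0.04379187048917738 0.0267589810825986
rodS [ 0.4711 -0.2769]
Ltip -0.03182675798558915 0.019345127445894946
Rtip -0.03015235889346687 -0.010144110918200257
```

```bash
python3 - <<'E'
from h import *
R=np.array([.4695,-.2742]); y=.117
ax=np.array([np.cos(y),-np.sin(y)]); ay=np.array([-ax[1],ax[0]])
for n,f,(x0,y0,w,h) in (("top","t3.png",(405,235,75,65)),("side","s3.png",(225,350,230,85)),("top","top0.png",(405,195,75,90))):
    g=cv2.cvtColor(cv2.imread("pics/"+f),cv2.COLOR_BGR2GRAY)[y0:y0+h,x0:x0+w]
    g=cv2.resize(g,None,fx=4,fy=4,interpolation=cv2.INTER_CUBIC)
    L=cv2.createLineSegmentDetector().detect(g)[0][:,0]
    print(f)
    for s in L:
        if np.hypot(s[2]-s[0],s[3]-s[1])<28: continue
        a,b=[onz(n,(x0+p[0]/4-.375,y0+p[1]/4-.375),.04)[:2]-R for p in(s[:2],s[2:])]
        if (b-a)@ax<0:a,b=b,a
        d=b-a; yaw=np.arctan2(d@ay,d@ax)
        if abs(yaw)<.25: print((s/4+[x0,y0]*2).round(1),"len %.3f x %.3f..%.3f lat(z=.04) %.4f relyaw %.3f"%(np.linalg.norm(d),a@ax,b@ax,(a@ay+b@ay)/2,yaw))
E
```

```text
t3.png
[430.5 269.1 428.7 283.9] len 0.035 x -0.062..-0.027 lat(z=.04) 0.0196 relyaw -0.022
[447.8 265.5 448.1 276.1] len 0.025 x -0.037..-0.013 lat(z=.04) -0.0216 relyaw 0.121
[429.  283.3 428.5 292.7] len 0.022 x -0.082..-0.060 lat(z=.04) 0.0188 relyaw 0.047
[427.9 252.4 427.5 261.1] len 0.021 x -0.009..0.012 lat(z=.04) 0.0287 relyaw 0.059
[412.9 274.9 417.1 235.1] len 0.095 x -0.046..0.049 lat(z=.04) 0.0586 relyaw -0.000
[433.1 258.1 434.8 251.2] len 0.017 x -0.000..0.017 lat(z=.04) 0.0146 relyaw -0.145
[424.4 269.5 425.9 254.8] len 0.035 x -0.030..0.005 lat(z=.04) 0.0333 relyaw -0.004
[437.6 250.4 435.5 257.1] len 0.017 x 0.003..0.019 lat(z=.04) 0.0088 relyaw -0.199
[426.5 293.3 427.3 278.2] len 0.035 x -0.084..-0.049 lat(z=.04) 0.0237 relyaw 0.048
[459.  258.  459.  268.3] len 0.024 x -0.016..0.009 lat(z=.04) -0.0455 relyaw 0.091
[418.7 235.1 414.7 273.6] len 0.092 x -0.042..0.050 lat(z=.04) 0.0547 relyaw 0.002
[468.9 298.  469.1 286.7] len 0.026 x -0.081..-0.055 lat(z=.04) -0.0747 relyaw 0.066
[460.  247.3 459.8 257.3] len 0.024 x 0.010..0.034 lat(z=.04) -0.0454 relyaw 0.070
[4
[... 3334 characters left out ...]
4 lat(z=.04) -0.0454 relyaw 0.066
[421.3 209.5 421.1 218. ] len 0.021 x 0.092..0.112 lat(z=.04) 0.0544 relyaw 0.074
[420.6 218.3 415.6 264.5] len 0.112 x -0.021..0.091 lat(z=.04) 0.0547 relyaw -0.002
[457.6 265.2 457.8 255.5] len 0.023 x -0.009..0.014 lat(z=.04) -0.0420 relyaw 0.067
[458.  269.2 457.9 278. ] len 0.021 x -0.039..-0.018 lat(z=.04) -0.0453 relyaw 0.070
[422.4 201.7 422.  209.2] len 0.018 x 0.113..0.132 lat(z=.04) 0.0541 relyaw 0.050
[461.  237.3 460.7 246.4] len 0.022 x 0.036..0.058 lat(z=.04) -0.0453 relyaw 0.049
[452.6 261.4 453.1 253.6] len 0.019 x -0.002..0.017 lat(z=.04) -0.0301 relyaw 0.033
[459.6 242.  459.8 234.5] len 0.018 x 0.046..0.064 lat(z=.04) -0.0419 relyaw 0.069
```

The gauge sits about 2 mm to the left of the slot line, and its yaw looks right once pixel stair-stepping is discounted. I'll shift it right and lower it towards the pad.

Call:
{"method": "arm_command", "body": {
  "rows": [
    [[15, 0, -0.037, 0, -0.1], [15, 0, 0, -0.05, 0], [15, 0, 0, -0.05, 0], [15, 0, 0, -0.05, 0], [15, 0, 0, -0.05, 0], [15, 0, 0, -0.02, 0], [15, 0, 0, 0, 0], [15, 0, 0, 0, 0], [15, 0, 0, 0, 0], [15, 0, 0, 0, 0]]
  ]
}}

```text
t: 9.15
eef_pos: [0.3411, -0.2596, 0.028]
tool_rot: [0.0, 0.998, -0.06, 0.0]
contact_force: [0.2, 0.3, -1.9]
gripper_width: 0.212
grasp_force: 60.1
```

```bash
cat > st.py <<'E'
from h import *
o=get_obs(); np.set_printoptions(precision=4,suppress=True)
r=o["eef_pos"]-[.4695,-.2742,0]
print(round(o["t"],2),o["eef_pos"],"yaw %.3f"%(2*np.arctan2(o["tool_rot"][2],o["tool_rot"][1])),"F",o["contact_force"],"M",o["torque"],"q7",o["q"][6],"axlat",r[0]*.993-r[1]*.117,r[0]*.117+r[1]*.993,o["gripper_width"])
E
python3 st.py
```

```text
9.15 [ 0.3411 -0.2596  0.028 ] yaw -0.120 F [ 0.1734  0.2961 -1.9343] M [-0.0117  0.1515 -0.0089] q7 -1.3928917635227795 axlat -0.1291658968956097 -0.0005420110752345254 0.2116972670948897
```

Call:
{"method": "arm_command", "body": {
  "rows": [
    [[15, 0.02, 0, -0.004, 0], [15, 0.02, 0, -0.004, 0], [15, 0, 0, -0.004, 0], [15, 0, 0, -0.004, 0], [15, 0, 0, -0.004, 0], [15, 0, 0, -0.004, 0], [15, 0, 0, -0.004, 0], [15, 0, 0, -0.004, 0], [15, 0, 0, 0, 0], [15, 0, 0, 0, 0]]
  ]
}}

```text
t: 10.4
eef_pos: [0.3435, -0.2596, 0.026]
tool_rot: [0.0, 0.998, -0.06, -0.0]
contact_force: [-1.1, 1.5, 0.3]
gripper_width: 0.215
grasp_force: 60.4
```

```bash
python3 st.py
```

```text
10.4 [ 0.3435 -0.2596  0.026 ] yaw -0.120 F [-1.0961  1.464   0.2692] M [0.1337 0.0713 0.0508] q7 -1.3973905779474505 axlat -0.1268769825722032 -0.00023833470910120287 0.21483474747791137
```

Call:
{"method": "arm_command", "body": {
  "rows": [
    [[15, 0.05, -0.006, 0, 0], [15, 0.05, -0.006, 0, 0], [15, 0.05, -0.006, 0, 0], [15, 0.05, -0.006, 0, 0], [15, 0.05, -0.006, 0, 0], [15, 0, 0, 0, 0], [15, 0, 0, 0, 0], [15, 0, 0, 0, 0], [15, 0, 0, 0, 0], [15, 0, 0, 0, 0]]
  ]
}}

```text
t: 11.65
eef_pos: [0.3591, -0.2616, 0.0261]
tool_rot: [0.0, 0.998, -0.06, 0.001]
contact_force: [0.2, -1.3, 1.1]
gripper_width: 0.212
grasp_force: 60.2
```

```bash
python3 st.py; python3 - <<'E'
from h import *
b=snap("side","s4.png")[340:430,260:380]
a=snap("top","t4.png")[235:300,405:480]
f=lambda i,h:cv2.resize(i,(int(i.shape[1]*h/i.shape[0]),h),interpolation=cv2.INTER_CUBIC)
cv2.imwrite("pics/m4.png",np.hstack([f(a,325),f(b,325)]))
E
```

```text
11.65 [ 0.3591 -0.2616  0.0261] yaw -0.120 F [ 0.2451 -1.309   1.1364] M [-0.3325 -0.2844 -0.1189] q7 -1.4080333606354 axlat -0.11113969563023851 -0.0003816675510578283 0.21184117874468694
```

View pics/m4.png

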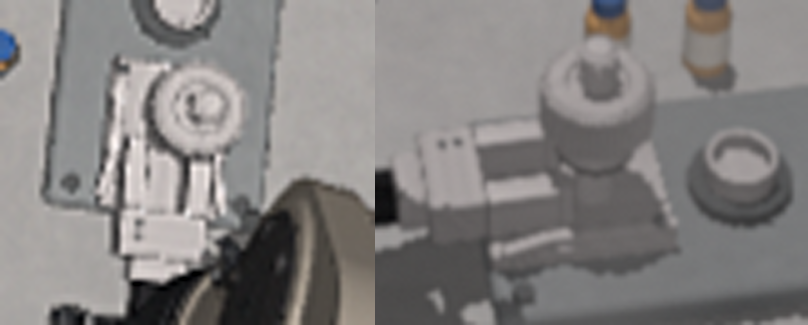

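The gauge lies on the pad between the ribs, with its leg tips just short of the rod ((150,180) and (200,185) in the top crop). I'll keep sliding.

Call:
{"method": "arm_command", "body": {
  "rows": [
    [[15, 0.04, -0.005, 0, 0], [15, 0.04, -0.005, 0, 0], [15, 0.04, -0.005, 0, 0], [15, 0.04, -0.005, 0, 0], [15, 0.04, -0.005, 0, 0], [15, 0, 0, 0, 0], [15, 0, 0, 0, 0], [15, 0, 0, 0, 0], [15, 0, 0, 0, 0], [15, 0, 0, 0, 0]]
  ]
}}

```text
t: 13.0
eef_pos: [0.371, -0.2629, 0.0261]
tool_rot: [0.0, 0.998, -0.06, 0.0]
contact_force: [-0.8, -1.1, 0.7]
gripper_width: 0.215
grasp_force: 60.4
```

```bash
python3 st.py
```

```text
13.0 [ 0.371  -0.2629  0.0261] yaw -0.120 F [-0.7741 -1.1341  0.6819] M [-0.2306  0.0282 -0.1304] q7 -1.4157709124202016 axlat -0.0991175013373974 -0.0003496464287209202 0.21535518332994166
```

Call:
{"method": "arm_command", "body": {
  "rows": [
    [[15, 0.05, -0.006, 0, 0], [15, 0.05, -0.006, 0, 0], [15, 0.05, -0.006, 0, 0], [15, 0.05, -0.006, 0, 0], [15, 0.04, -0.005, 0, 0], [15, 0.02, -0.002, 0, 0], [15, 0.02, -0.002, 0, 0], [15, 0, 0, 0, 0], [15, 0, 0, 0, 0], [15, 0, 0, 0, 0]]
  ]
}}

```text
t: 14.25
eef_pos: [0.3859, -0.2649, 0.0259]
tool_rot: [-0.0, 0.998, -0.06, -0.001]
contact_force: [-6.5, -1.4, 7.4]
gripper_width: 0.219
grasp_force: 61.0
```

```bash
python3 st.py
```

```text
14.25 [ 0.3859 -0.2649  0.0259] yaw -0.121 F [-6.4624 -1.425   7.3627] M [-0.2592  1.0298 -0.1688] q7 -1.4261651263326434 axlat -0.0840932278582704 -0.0005676082017985178 0.2188495187646698
```

Call:
{"method": "arm_command", "body": {
  "rows": [
    [[15, -0.03, 0.003, 0.01, 0], [15, 0, 0, 0.01, 0], [35, 0, 0, 0, 0], [35, 0, 0, 0, 0], [35, 0, 0, 0, 0], [15, 0, 0, 0, 0], [15, 0, 0, 0, 0], [15, 0, 0, 0, 0], [15, 0, 0, 0, 0], [15, 0, 0, 0, 0]]
  ],
  "newtons": 30
}}

```text
t: 15.5
eef_pos: [0.3855, -0.2646, 0.0272]
tool_rot: [-0.0, 0.998, -0.06, 0.0]
contact_force: [0.4, 0.6, 1.4]
gripper_width: 0.222
grasp_force: 34.0
```

```bash
python3 st.py
```

```text
15.5 [ 0.3855 -0.2646  0.0272] yaw -0.120 F [0.3938 0.5916 1.4134] M [ 0.1711 -0.031   0.0755] q7 -1.423841890360298 axlat -0.0845015537788891 -0.00027408502667465584 0.22214783037420108
```

Call:
{"method": "arm_command", "body": {
  "rows": [
    [[15, 0.02, -0.002, 0, 0], [15, 0.02, -0.002, 0, 0], [15, 0.02, -0.002, 0, 0], [15, 0.02, -0.002, 0, 0], [15, 0, 0, 0, 0], [15, 0, 0, 0, 0], [15, 0, 0, 0, 0], [15, 0, 0, 0, 0], [15, 0, 0, 0, 0], [15, 0, 0, 0, 0]]
  ]
}}

```text
t: 16.75
eef_pos: [0.3906, -0.2653, 0.0272]
tool_rot: [0.0, 0.998, -0.06, 0.0]
contact_force: [0.4, -0.2, 0.2]
gripper_width: 0.224
grasp_force: 33.9
```

```bash
python3 st.py
```

```text
16.75 [ 0.3906 -0.2653  0.0272] yaw -0.120 F [ 0.3776 -0.1785  0.1528] M [-0.0904 -0.1212  0.0186] q7 -1.4268702525440278 axlat -0.0793842096134734 -0.0003552272632500707 0.22443977314667227
```

Call:
{"method": "arm_command", "body": {
  "rows": [
    [[15, 0.02, -0.002, 0, 0], [15, 0.02, -0.002, 0, 0], [15, 0.02, -0.002, 0, 0], [15, 0.02, -0.002, 0, 0], [15, 0, 0, 0, 0], [15, 0, 0, 0, 0], [15, 0, 0, 0, 0], [15, 0, 0, 0, 0], [15, 0, 0, 0, 0], [15, 0, 0, 0, 0]]
  ]
}}

```text
t: 18.0
eef_pos: [0.3946, -0.2655, 0.0271]
tool_rot: [-0.0, 0.998, -0.06, -0.0]
contact_force: [-5.3, 0.6, 3.9]
gripper_width: 0.223
grasp_force: 34.3
```

```bash
python3 st.py
```

```text
18.0 [ 0.3946 -0.2655  0.0271] yaw -0.120 F [-5.2702  0.581   3.8632] M [0.164  1.0332 0.0101] q7 -1.4297353528297403 axlat -0.07539808376979928 -0.00011230890344529967 0.22279671078830943
```

Call:
{"method": "arm_command", "body": {
  "rows": [
    [[30, -0.01, 0, 0, 0], [40, 0, 0, 0, 0], [50, 0, 0, 0, 0], [60, 0, 0, 0.2, 0], [60, 0, 0, 0.35, 0], [70, 0, 0, 0.35, 1], [70, 0, 0, 0.35, 1], [70, 0, 0, 0.35, 1], [70, 0, 0, 0.2, 1], [70, 0, 0, 0, 1]]
  ]
}}

```text
t: 19.25
eef_pos: [0.3954, -0.2661, 0.1371]
tool_rot: [0.001, 0.99, 0.141, 0.001]
contact_force: [-0.1, 0.2, -0.5]
gripper_width: 0.817
grasp_force: 0.0
```

Call:
{"method": "arm_command", "body": {
  "rows": [
    [[70, 0.15, -0.018, 0, 1], [70, 0.15, -0.018, 0, 1], [70, 0.15, -0.018, 0, 1], [70, 0.15, -0.018, 0, 1], [70, 0.15, -0.018, 0, 1], [70, 0.15, -0.018, 0, 1], [70, 0.15, -0.018, 0, 1], [70, 0.15, -0.018, 0, 1], [70, 0.05, -0.005, 0, 1], [70, 0, 0, 0, 1]]
  ]
}}

```text
t: 20.5
eef_pos: [0.4699, -0.2746, 0.136]
tool_rot: [0.0, 0.857, 0.515, 0.0]
contact_force: [-0.3, -1.1, -0.7]
gripper_width: 0.818
grasp_force: 0.0
```

```bash
python3 st.py; python3 - <<'E'
from h import *
# did the gauge stay: compare side pictures s4 (27..36 mm before) via dark handle
im=snap("side","s5.png"); m=(im.max(2)<60).astype(np.uint8)
c,s=cv2.findContours(m[360:430,180:300],0,2)[0],[]
for k in c:
    if cv2.contourArea(k)>30:
        b=cv2.boxPoints(cv2.minAreaRect(k))+[180,360]; print(cv2.contourArea(k),b.round(1).tolist())
from math import *
R=np.array([.4711,-.2769]); ax=np.array([cos(.117),-sin(.117)])
for xx in(-.116,-.09,-.04,.0): print(xx,proj("side",[*(R+ax*xx),.039]))
E
```

```text
20.5 [ 0.4699 -0.2746  0.136 ] yaw 1.083 F [-0.255  -1.0553 -0.7104] M [ 0.0605  0.0132 -0.0524] q7 -0.3309759930030175 axlat 0.0004679217823770548 -0.0003950447048382297 0.8182265565122302
662.5 [[238.4, 387.5], [291.2, 383.5], [292.4, 399.7], [239.7, 403.7]]
-0.116 [237.01721705 394.62514443]
-0.09 [256.04208672 392.43592243]
-0.04 [292.1243727  388.28387643]
0.0 [320.52269322 385.01603655]
```

The gauge is home: the handle spans 239–292 px in the side view, against 237–292 predicted. Next I'll grip the collar.

Call:
{"method": "arm_command", "body": {
  "rows": [
    [[70, 0, 0, -0.26, 0], [70, 0, 0, -0.26, 0], [70, 0, 0, -0.26, 0], [70, 0, 0, -0.26, 0], [70, 0, 0, -0.24, 0], [70, 0, 0, -0.12, 0], [50, 0, 0, 0, 0], [38, 0, 0, 0, 0], [38, 0, 0, 0, 0], [38, 0, 0, 0, 0]]
  ],
  "newtons": 30
}}

```text
t: 21.8
eef_pos: [0.4708, -0.2751, 0.0519]
tool_rot: [0.001, 0.858, 0.514, 0.001]
contact_force: [4.7, -1.2, -1.6]
gripper_width: 0.495
grasp_force: 31.0
```

```bash
python3 st.py
```

```text
21.8 [ 0.4708 -0.2751  0.0519] yaw 1.080 F [ 4.6623 -1.168  -1.6211] M [-0.3966 -0.8385  0.0048] q7 -0.41572569162029394 axlat 0.001411529464754256 -0.0007551786047446605 0.4949451455949801
```

Call:
{"method": "arm_command", "body": {
  "rows": [
    [[38, 0.018, -0.009, 0, 0], [38, 0, 0, -0.0025, -1], [38, 0, 0, -0.0025, -1], [38, 0, 0, -0.0025, -1], [38, 0, 0, -0.0025, -1], [38, 0, 0, -0.0025, -1], [38, 0, 0, -0.0025, -1], [38, 0, 0, -0.0025, -1], [38, 0, 0, -0.0025, -1], [38, 0, 0, -0.0025, -1]]
  ]
}}

```text
t: 23.05
eef_pos: [0.4709, -0.2752, 0.0504]
tool_rot: [0.0, 0.984, 0.178, 0.0]
contact_force: [2.0, -0.1, 5.2]
gripper_width: 0.492
grasp_force: 31.6
```

```bash
python3 st.py
```

```text
23.05 [ 0.4709 -0.2752  0.0504] yaw 0.357 F [ 1.9577 -0.1082  5.1894] M [-0.1157 -0.2943  0.0266] q7 -1.0149912657568718 axlat 0.001523949370723377 -0.000780948522902732 0.4918115224178312
```

```bash
cat > av.py <<'E'
from h import *
np.set_printoptions(precision=4,suppress=True)
F,M=[],[]
for i in range(8):
    cams.read_camera("top"); o=get_obs(); F.append(o["contact_force"]); M.append(o["torque"])
print(round(o["t"],2),"yaw %.4f"%(2*np.arctan2(o["tool_rot"][2],o["tool_rot"][1])),"z %.4f"%o["eef_pos"][2],"F",np.mean(F,0),"M",np.mean(M,0),"sdMz %.4f"%np.std(M,0)[2],"q7 %.3f"%o["q"][6],o["gripper_width"])
E
python3 av.py
```

```text
23.45 yaw 0.3615 z 0.0504 F [ 1.1792 -0.5485  5.6067] M [-0.0417 -0.2405 -0.0561] sdMz 0.0252 q7 -1.011 0.48995814294017703
```

Call:
{"method": "arm_command", "body": {
  "rows": [
    [[38, 0, 0, 0.015, -0.3], [38, 0, 0, -0.0008, -0.3], [38, 0, 0, -0.0008, -0.3], [38, 0, 0, -0.0008, -0.3], [38, 0, 0, -0.0008, -0.3], [38, 0, 0, -0.0008, -0.3], [38, 0, 0, -0.0008, -0.3], [38, 0, 0, -0.0008, -0.2], [38, 0, 0, -0.0008, -0.15], [38, 0, 0, -0.0008, -0.1]]
  ]
}}

```text
t: 24.7
eef_pos: [0.4709, -0.2751, 0.0502]
tool_rot: [0.0, 0.997, 0.077, 0.0]
contact_force: [5.0, -1.7, -3.4]
gripper_width: 0.492
grasp_force: 31.4
```

```bash
python3 av.py
```

```text
25.1 yaw 0.1553 z 0.0502 F [ 4.5879 -2.0999 -3.7115] M [-0.3561 -1.0051  0.0262] sdMz 0.0285 q7 -1.180 0.4915334471543363
```

Call:
{"method": "arm_command", "body": {
  "rows": [
    [[38, 0.008, -0.004, -0.006, -0.2], [38, 0, 0, -0.0005, -0.2], [38, 0, 0, -0.0005, -0.2], [38, 0, 0, -0.0005, -0.2], [38, 0, 0, -0.0005, -0.2], [38, 0, 0, -0.0005, -0.2], [38, 0, 0, -0.0005, -0.2], [38, 0, 0, -0.0005, -0.2], [38, 0, 0, -0.0005, -0.2], [38, 0, 0, -0.0005, -0.2]]
  ]
}}

```text
t: 26.35
eef_pos: [0.4709, -0.2752, 0.0497]
tool_rot: [-0.0, 1.0, -0.003, -0.0]
contact_force: [0.7, 1.1, 5.4]
gripper_width: 0.492
grasp_force: 32.0
```

```bash
python3 av.py
```

```text
26.75 yaw -0.0050 z 0.0497 F [0.3828 1.0352 4.9357] M [ 0.3259 -0.14   -0.0073] sdMz 0.0120 q7 -1.312 0.4918315912775914
```

```bash
cat > tq.py <<'E'
from h import *
np.set_printoptions(precision=3,suppress=True)
o=[get_obs()]
for i in range(3): cams.read_camera("top"); o.append(get_obs())
g=lambda f:np.array([f(k) for k in o])
print(round(o[-1]["t"],2),"yaw %.4f z %.4f q7 %.3f"%(2*np.arctan2(o[-1]["tool_rot"][2],o[-1]["tool_rot"][1]),o[-1]["eef_pos"][2],o[-1]["q"][6]),"F",g(lambda k:k["contact_force"]).mean(0))
print("Mz",g(lambda k:k["torque"][2]),"tau7",g(lambda k:k["joint_torque"][6]),"v7",g(lambda k:k["joint_vel"][6]),"tau1",g(lambda k:k["joint_torque"][0]))
E
python3 tq.py
```

```text
26.9 yaw -0.0049 z 0.0497 q7 -1.312 F [0.301 1.258 4.766]
Mz [-0.022 -0.002 -0.03  -0.044] tau7 [0.017 0.017 0.017 0.017] v7 [-0.001  0.001 -0.001 -0.   ] tau1 [0.702 0.705 0.705 0.708]
```

Call:
{"method": "arm_command", "body": {
  "rows": [
    [[38, 0, 0, 0.007, -0.15], [38, 0, 0, -0.0004, -0.15], [38, 0, 0, -0.0004, -0.15], [38, 0, 0, -0.0004, -0.15], [38, 0, 0, -0.0004, -0.15], [38, 0, 0, -0.0004, -0.15], [38, 0, 0, -0.0004, -0.15], [38, 0, 0, -0.0004, -0.15], [38, 0, 0, -0.0004, -0.15], [38, 0, 0, -0.0004, -0.15]]
  ]
}}

```text
t: 28.15
eef_pos: [0.4709, -0.2752, 0.0497]
tool_rot: [-0.0, 0.998, -0.062, -0.0]
contact_force: [2.5, 1.5, -3.8]
gripper_width: 0.489
grasp_force: 31.6
```

```bash
python3 tq.py
```

```text
28.3 yaw -0.1243 z 0.0498 q7 -1.409 F [ 2.395  1.641 -4.397]
Mz [ 0.02   0.004 -0.028 -0.014] tau7 [ 0.049 -0.01  -0.09  -0.029] v7 [-0.078  0.015  0.007  0.002] tau1 [1.41  1.263 1.258 1.259]
```

Call:
{"method": "arm_command", "body": {
  "rows": [
    [[38, 0, 0, -0.0034, -0.15], [38, 0, 0, -0.0004, -0.15], [38, 0, 0, -0.0004, -0.15], [38, 0, 0, -0.0004, -0.15], [38, 0, 0, -0.0004, -0.15], [38, 0, 0, -0.0004, -0.15], [38, 0, 0, -0.0004, -0.15], [38, 0, 0, -0.0004, -0.15], [38, 0, 0, -0.0004, -0.15], [38, 0, 0, -0.0004, -0.15]]
  ]
}}

```text
t: 29.55
eef_pos: [0.471, -0.2752, 0.0494]
tool_rot: [-0.0, 0.993, -0.122, -0.0]
contact_force: [0.6, 3.8, -2.5]
gripper_width: 0.49
grasp_force: 31.5
```

```bash
python3 tq.py
```

```text
29.7 yaw -0.2444 z 0.0494 q7 -1.507 F [ 0.433  3.059 -2.149]
Mz [ 0.07   0.059 -0.016  0.004] tau7 [ 0.053 -0.006 -0.083 -0.022] v7 [-0.077  0.017  0.009  0.004] tau1 [1.789 1.64  1.627 1.624]
```

Call:
{"method": "arm_command", "body": {
  "rows": [
    [[38, 0, 0.002, -0.002, -0.15], [38, 0, 0, -0.0004, -0.15], [38, 0, 0, -0.0004, -0.15], [38, 0, 0, -0.0004, -0.15], [38, 0, 0, -0.0004, -0.15], [38, 0, 0, -0.0004, -0.15], [38, 0, 0, -0.0004, -0.15], [38, 0, 0, -0.0004, -0.15], [38, 0, 0, -0.0004, -0.15], [38, 0, 0, -0.0004, -0.15]]
  ]
}}

```text
t: 30.95
eef_pos: [0.471, -0.2753, 0.0492]
tool_rot: [0.0, 0.983, -0.182, -0.0]
contact_force: [-1.1, 3.7, 0.8]
gripper_width: 0.496
grasp_force: 31.7
```

```bash
python3 tq.py
```

```text
31.1 yaw -0.3644 z 0.0492 q7 -1.604 F [-0.772  3.271 -0.174]
Mz [ 0.106  0.005  0.032 -0.053] tau7 [ 0.058 -0.    -0.078 -0.017] v7 [-0.076  0.016  0.008  0.004] tau1 [1.45  1.277 1.24  1.215]
```

Call:
{"method": "arm_command", "body": {
  "rows": [
    [[38, 0, 0.002, -0.0006, -0.15], [38, 0, 0, -0.0004, -0.15], [38, 0, 0, -0.0004, -0.15], [38, 0, 0, -0.0004, -0.15], [38, 0, 0, -0.0004, -0.15], [38, 0, 0, -0.0004, -0.15], [38, 0, 0, -0.0004, -0.15], [38, 0, 0, -0.0004, -0.15], [38, 0, 0, -0.0004, -0.15], [38, 0, 0, -0.0004, -0.15]]
  ]
}}

```text
t: 32.35
eef_pos: [0.4711, -0.2752, 0.0489]
tool_rot: [0.0, 0.971, -0.24, 0.0]
contact_force: [-0.4, 2.2, 1.6]
gripper_width: 0.497
grasp_force: 31.8
```

```bash
python3 tq.py
```

```text
32.5 yaw -0.4845 z 0.0489 q7 -1.702 F [-0.9    1.346  1.033]
Mz [ 0.033 -0.002 -0.041 -0.036] tau7 [ 0.059  0.001 -0.076 -0.014] v7 [-0.076  0.014  0.008  0.004] tau1 [0.558 0.367 0.312 0.269]
```

Call:
{"method": "arm_command", "body": {
  "rows": [
    [[38, 0, 0, 0, -0.15], [38, 0, 0, -0.0004, -0.15], [38, 0, 0, -0.0004, -0.15], [38, 0, 0, -0.0004, -0.15], [38, 0, 0, -0.0004, -0.15], [38, 0, 0, -0.0004, -0.15], [38, 0, 0, -0.0004, -0.15], [38, 0, 0, -0.0004, -0.15], [38, 0, 0, -0.0004, -0.15], [38, 0, 0, -0.0004, -0.15]]
  ]
}}

```text
t: 33.75
eef_pos: [0.4711, -0.2752, 0.0487]
tool_rot: [0.0, 0.955, -0.298, 0.0]
contact_force: [-1.8, -0.7, 1.5]
gripper_width: 0.489
grasp_force: 31.8
```

```bash
python3 tq.py
```

```text
33.9 yaw -0.6045 z 0.0487 q7 -1.798 F [-1.264 -0.601  0.952]
Mz [ 0.038  0.057 -0.034  0.02 ] tau7 [ 0.058  0.    -0.076 -0.014] v7 [-0.075  0.016  0.009  0.003] tau1 [-0.144 -0.33  -0.377 -0.416]
```

Call:
{"method": "arm_command", "body": {
  "rows": [
    [[38, 0, 0, 0, -0.15], [38, 0, 0, -0.0004, -0.15], [38, 0, 0, -0.0004, -0.15], [38, 0, 0, -0.0004, -0.15], [38, 0, 0, -0.0004, -0.15], [38, 0, 0, -0.0004, -0.15], [38, 0, 0, -0.0004, -0.15], [38, 0, 0, -0.0004, -0.15], [38, 0, 0, -0.0004, -0.15], [38, 0, 0, -0.0004, -0.15]]
  ]
}}

```text
t: 35.15
eef_pos: [0.4711, -0.2752, 0.0484]
tool_rot: [0.0, 0.935, -0.355, 0.0]
contact_force: [-0.8, -2.2, 1.5]
gripper_width: 0.495
grasp_force: 31.9
```

```bash
python3 tq.py
```

```text
35.3 yaw -0.7245 z 0.0485 q7 -1.895 F [-1.011 -1.797  1.113]
Mz [ 0.081  0.017  0.018 -0.024] tau7 [ 0.051 -0.006 -0.078 -0.016] v7 [-0.075  0.016  0.008  0.003] tau1 [-0.717 -0.889 -0.948 -0.982]
```

Call:
{"method": "arm_command", "body": {
  "rows": [
    [[38, 0, -0.001, 0, -0.15], [38, 0, 0, -0.0004, -0.15], [38, 0, 0, -0.0004, -0.15], [38, 0, 0, -0.0004, -0.15], [38, 0, 0, -0.0004, -0.15], [38, 0, 0, -0.0004, -0.15], [38, 0, 0, -0.0004, -0.15], [38, 0, 0, -0.0004, -0.15], [38, 0, 0, -0.0004, -0.15], [38, 0, 0, -0.0004, -0.15]]
  ]
}}

```text
t: 36.55
eef_pos: [0.4711, -0.2752, 0.0483]
tool_rot: [0.0, 0.912, -0.41, 0.0]
contact_force: [-1.5, -1.6, 2.0]
gripper_width: 0.494
grasp_force: 31.9
```

```bash
python3 tq.py
```

```text
36.7 yaw -0.8444 z 0.0483 q7 -1.991 F [-1.539 -1.294  1.881]
Mz [0.073 0.016 0.008 0.023] tau7 [ 0.033 -0.023 -0.09  -0.027] v7 [-0.078  0.017  0.008  0.004] tau1 [-0.915 -1.07  -1.128 -1.151]
```

Call:
{"method": "arm_command", "body": {
  "rows": [
    [[38, 0, 0, -0.0002, 0], [38, 0, 0, 0, 0], [38, 0, 0, 0, 0], [38, 0, 0, 0, 0], [38, 0, 0, 0, 0], [38, 0, 0, 0, 0], [38, 0, 0, -0.0004, -0.1], [38, 0, 0, -0.0004, -0.15], [38, 0, 0, -0.0004, -0.15], [38, 0, 0, -0.0004, -0.15]]
  ]
}}

```text
t: 37.95
eef_pos: [0.4711, -0.2752, 0.0482]
tool_rot: [0.0, 0.903, -0.43, 0.0]
contact_force: [-1.4, -1.9, 3.9]
gripper_width: 0.491
grasp_force: 32.1
```

```bash
python3 tq.py
```

```text
38.1 yaw -0.8884 z 0.0481 q7 -2.026 F [-1.932 -1.594  3.888]
Mz [0.12  0.085 0.037 0.009] tau7 [ 0.021 -0.029 -0.094 -0.033] v7 [-0.076  0.015  0.007  0.004] tau1 [-1.097 -1.261 -1.32  -1.343]
```

Contact confirmed: motor torque, wrist moment and Fz all step up together, giving an estimated nip of about 6 N. I'll release the collar and go back to the handle.

Call:
{"method": "arm_command", "body": {
  "rows": [
    [[55, 0, 0, 0.001, 0], [65, 0, 0, 0, 0], [70, 0, 0, 0, 0], [70, 0, 0, 0.2, 0], [70, 0, 0, 0.3, 1], [70, 0, 0, 0.3, 1], [70, 0, 0, 0.3, 1], [70, 0, 0, 0.3, 1], [70, 0, 0, 0.1, 1], [70, 0, 0, 0, 1]]
  ]
}}

```text
t: 39.35
eef_pos: [0.4716, -0.2755, 0.1398]
tool_rot: [0.0, 0.979, -0.201, 0.001]
contact_force: [0.5, -0.4, 0.2]
gripper_width: 0.82
grasp_force: 0.0
```

Call:
{"method": "arm_command", "body": {
  "rows": [
    [[70, -0.25, 0.032, 0, 0.9], [70, -0.26, 0.032, 0, 0.9], [60, -0.26, 0.032, 0, 0.9], [60, -0.26, 0.032, 0, 0.9], [60, -0.25, 0.032, 0, 0], [60, 0, 0, -0.25, 0], [60, 0, 0, -0.3, 0], [60, 0, 0, -0.3, 0], [60, 0, 0, -0.3, 0], [60, 0, 0, -0.2, 0]]
  ]
}}

```text
t: 40.6
eef_pos: [0.3943, -0.2653, 0.0557]
tool_rot: [-0.0, 0.998, -0.06, -0.0]
contact_force: [0.1, -0.6, 0.4]
gripper_width: 0.701
grasp_force: 0.0
```

```bash
python3 st.py; python3 - <<'E'
from h import *
im=snap("side","s6.png"); m=(im.max(2)<60).astype(np.uint8)
for k in cv2.findContours(m[360:430,180:300],0,2)[0]:
    if cv2.contourArea(k)>30: print(cv2.contourArea(k),cv2.boundingRect(k))
E
```

```text
40.6 [ 0.3943 -0.2653  0.0557] yaw -0.121 F [ 0.129  -0.5745  0.4212] M [ 0.0203  0.0242 -0.0098] q7 -1.3250917223895595 axlat -0.07567969527166676 8.410502282213579e-05 0.7006803004113286
1207.5 (59, 0, 54, 44)
```

Call:
{"method": "arm_command", "body": {
  "rows": [
    [[55, 0, 0, -0.2, 0], [50, 0, 0, -0.2, 0], [40, 0, 0, -0.07, 0], [40, 0, 0, 0, 0], [30, 0, 0, 0, 0], [15, 0, 0, 0, 0], [15, 0, 0, 0, 0], [15, 0, 0, 0, 0], [15, 0, 0, 0, 0], [15, 0, 0, 0, 0]]
  ],
  "newtons": 40
}}

```text
t: 41.9
eef_pos: [0.3945, -0.2658, 0.0293]
tool_rot: [0.0, 0.998, -0.06, 0.0]
contact_force: [-1.8, 0.6, 5.7]
gripper_width: 0.219
grasp_force: 43.0
```

```bash
python3 st.py
```

```text
41.9 [ 0.3945 -0.2658  0.0293] yaw -0.120 F [-1.753   0.5911  5.7151] M [0.1623 0.1747 0.0621] q7 -1.337535990956103 axlat -0.0754644955752331 -0.0003866835163348348 0.21929552824123513
```

Call:
{"method": "arm_command", "body": {
  "rows": [
    [[15, 0, 0, 0.0045, 0], [15, -0.05, 0.006, 0, 0], [15, -0.1, 0.012, 0, 0], [15, -0.1, 0.012, 0, 0], [15, -0.1, 0.012, 0, 0], [15, -0.1, 0.012, 0, 0], [15, -0.1, 0.012, 0, 0], [15, -0.1, 0.012, 0, 0], [15, -0.1, 0.012, 0, 0], [15, -0.1, 0.012, 0, 0]]
  ]
}}

```text
t: 43.15
eef_pos: [0.3423, -0.2593, 0.0291]
tool_rot: [-0.0, 0.998, -0.06, -0.0]
contact_force: [0.4, 0.3, 0.0]
gripper_width: 0.214
grasp_force: 42.4
```

```bash
python3 st.py
```

```text
43.15 [ 0.3423 -0.2593  0.0291] yaw -0.120 F [0.4464 0.262  0.0079] M [-0.0456 -0.352  -0.0211] q7 -1.3015615064576815 axlat -0.12804203020254112 -7.073076025499066e-05 0.2144423080510082
```

Call:
{"method": "arm_command", "body": {
  "rows": [
    [[15, 0, 0, 0.3, 0], [15, 0, 0, 0.5, 0], [15, 0, 0, 0.5, 0], [15, 0, 0, 0.5, 0], [15, 0.36, 0.5, 0, -0.1], [15, 0.36, 0.5, 0, -0.1], [15, 0.36, 0.5, 0, -0.1], [15, 0.33, 0.75, 0, -0.1], [15, 0.33, 0.75, 0, -0.1], [15, 0.08, 0.75, 0, -0.1]]
  ]
}}

```text
t: 44.4
eef_pos: [0.4519, -0.0332, 0.1366]
tool_rot: [0.0, 0.996, -0.084, -0.001]
contact_force: [0.8, -0.8, -1.2]
gripper_width: 0.218
grasp_force: 42.2
```

Call:
{"method": "arm_command", "body": {
  "rows": [
    [[15, 0.05, 0.75, 0, -0.1], [15, 0.05, 0.75, 0, -0.1], [15, 0.05, 0.7, 0, -0.1], [15, 0, 0, 0, 0], [15, 0, 0, -0.4, 0], [15, 0, 0, -0.45, 0], [15, 0, 0, -0.45, 0], [15, 0, 0, -0.4, 0], [15, 0, 0, -0.2, 0], [15, 0, 0, 0, 0]]
  ]
}}

```text
t: 45.65
eef_pos: [0.4604, 0.0966, 0.0226]
tool_rot: [0.001, 0.995, -0.096, -0.001]
contact_force: [0.6, 1.0, -2.5]
gripper_width: 0.221
grasp_force: 42.2
```

```bash
python3 st.py
```

```text
45.65 [0.4604 0.0966 0.0226] yaw -0.193 F [ 0.6409  1.0452 -2.5347] M [ 0.0462  0.0512 -0.0008] q7 -2.3575046708470953 axlat -0.05239317199710059 0.3670961421238533 0.22145814232466746
```

Call:
{"method": "arm_command", "body": {
  "rows": [
    [[15, 0, 0, -0.1, 0], [15, 0, 0, -0.1, 0], [15, 0, 0, -0.05, 0], [15, 0, 0, -0.02, 0], [15, 0, 0, -0.01, 0], [15, 0, 0, -0.005, 0], [15, 0, 0, -0.005, 0], [15, 0, 0, 0, 0], [15, 0, 0, 0, 0], [15, 0, 0, 0, 0]]
  ]
}}

```text
t: 46.9
eef_pos: [0.4615, 0.0976, 0.0059]
tool_rot: [-0.0, 0.995, -0.096, 0.0]
contact_force: [0.4, -0.3, -0.6]
gripper_width: 0.218
grasp_force: 42.2
```

```bash
python3 st.py
```

```text
46.9 [0.4615 0.0976 0.0059] yaw -0.192 F [ 0.3694 -0.2547 -0.5722] M [0.0056 0.0557 0.0159] q7 -2.3759762659223482 axlat -0.05140584209916162 0.3682261615656762 0.21801774023718032
```

Call:
{"method": "arm_command", "body": {
  "rows": [
    [[15, 0, 0, -0.008, 0], [15, 0, 0, 0, 0], [25, 0, 0, 0, 0], [35, 0, 0, 0, 0], [45, 0, 0, 0, 0], [50, 0, 0, 0, 0], [50, 0, 0, 0.2, 0], [50, 0, 0, 0.5, 0], [50, 0, 0, 0.7, 0], [50, 0, 0, 0.7, 0]]
  ]
}}

```text
t: 48.15
eef_pos: [0.4612, 0.0975, 0.1333]
tool_rot: [-0.0, 0.995, -0.096, 0.0]
contact_force: [0.9, 0.2, -0.6]
gripper_width: 0.585
grasp_force: 0.0
```

Call:
{"method": "arm_command", "body": {
  "rows": [
    [[50, 0, -0.5, 0.3, 0], [50, 0, -0.7, 0.3, 0], [50, 0, -0.7, 0, 0], [50, -0.2, -0.7, 0, 0], [50, -0.3, -0.7, 0, 0], [50, -0.3, -0.7, 0, 0], [50, -0.3, -0.7, 0, 0], [50, -0.2, -0.7, 0, 0], [50, 0, 0, 0, 0], [50, 0, 0, 0, 0]]
  ]
}}

```text
t: 49.4
eef_pos: [0.3837, -0.2258, 0.1678]
tool_rot: [-0.0, 0.995, -0.096, 0.0]
contact_force: [-0.3, 0.6, 0.4]
gripper_width: 0.583
grasp_force: 0.0
```

```bash
python3 st.py; python3 - <<'E'
from h import *
b=snap("side","s7.png")[190:430,220:440]
a=snap("top","t7.png")[180:290,250:490]
f=lambda i,w:cv2.resize(i,(w,int(i.shape[0]*w/i.shape[1])),interpolation=cv2.INTER_CUBIC)
A,B=f(a,420),f(b,370); A=cv2.copyMakeBorder(A,0,B.shape[0]-A.shape[0],0,0,0)
cv2.imwrite("pics/m7.png",np.hstack([A,B]))
E
```

```text
49.4 [ 0.3837 -0.2258  0.1678] yaw -0.192 F [-0.2909  0.5775  0.441 ] M [ 0.0748  0.0261 -0.062 ] q7 -1.4138492322259193 axlat -0.09089166776051835 0.037973063300985585 0.5832484491563074
```

View pics/m7.png

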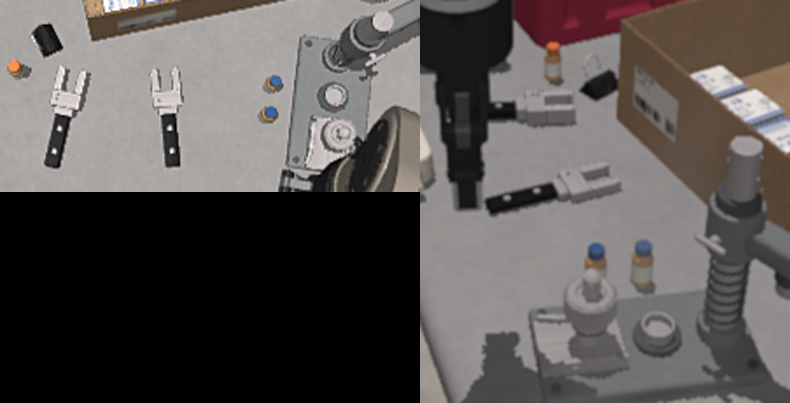

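The thick gauge lies flat on the table at about (65,115) in the crop. The collar is lower on the rod (590,305), and the vials, clip and thin gauge are where they were. The gripper is in free air, so I'll hand in.

```bash
python3 -c "
from station import job
print(job.hand_in())"
```

```text
the job is handed in; nothing more can be done
None
```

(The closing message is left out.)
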